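Key and seat the cable-port cover on the desk riser

TASK

The round cover of the cable port on the wooden desk riser is not seated: its rim rests on the port's pin. With a fingertip, push the cover round until the notch in its rim is over the pin, and press it fully home so that it is keyed on the pin and its flange is flush with the metal collar. Only push and press: do not lift the cover, and leave the mug, plant, mouse and tape where they are; finish clear of everything.

Things in the scene. Friction and masses are not known exactly. Their poses are not given: they have to be found in the camera images.
- port: round dark steel collar of the cable port, outer diameter 134, inner 120, height 12 mm, fixed on top of the riser; origin at the centre of its underside, 36 mm above the desk, z up. Its +x axis points from the centre to the pin; on that side an ear 26 mm wide stands out from the collar to 84 mm from the centre and shows where the pin is.
- pin_top (a point): top of the upright steel pin, 12 mm diameter with a hemispherical top, just inside the collar's wall, 53 mm from the port's centre; its top is level with the collar's rim, 12 mm above the port's underside. The cover's rim overlaps it, so only the pin's outer 4 mm shows until the notch is over it.
- cover: white plastic disc, captive: it turns endlessly and slides up and down on the port's axis, never tilts. Origin at the centre of its underside, z up. Flange 110 mm diameter, 8 mm thick; raised grey crown on it 90 mm diameter, top 20 mm above the underside. The notch is at its +x side, the finger well at -x. Keyed when its yaw equals the port's. Friction about 0.1 N m; stays where left.
- notch (a point): middle of the cover's only notch, 53 mm from the axis, at the height of the flange's top. The notch is 16 mm wide, open at the rim, cut 13 mm in through the flange. Straight above the pin when aligned: within 2 mm (0.035 rad) the pin enters freely, and its round top helps centring a little further off.
- well (a point): on the floor of the finger well, 36 mm from the axis, across the axis from the notch. The well is a 120 degree wedge left out of the crown, 12 mm deep, open at the rim; its floor is the flange's top, its two side walls (about 50 mm apart here) meet at a 10 mm radius hub and are what a fingertip pushes to turn the cover either way. A shut pair of fingers fits at any yaw.
- press (a joint): how far the cover is pressed down, m: 0 = raised, underside 12 mm above the port's underside, on the pin; 0.008 = fully home, flange top flush with the collar's rim; negative = lifted. Friction about 4 N: it stays up until pressed (about 3 N; 10 N is ample) and stays down once home. With the notch not over the pin it cannot go down.
- riser: low wooden desk riser, fixed, 260 mm (x) by 420 mm (y), 36 mm high, origin at the centre of its underside on the desk; it carries the port and the tape.
- mug: white mug, 80 mm diameter, 90 mm high, origin at the centre of its underside; bystander standing on the desk.
- plant: small plant in a white pot, 72 mm diameter, about 120 mm high, origin at the centre of its underside; bystander on the desk.
- mouse: black computer mouse, 105 x 60 x 34 mm, origin at the centre of its underside; bystander on the desk.
- tape: roll of tape lying flat on the riser beside the port, 48 mm diameter, 19 mm high, origin at the centre of its underside; bystander.

How it is judged:
By the outcome, as a careful person would: the job done as asked, in the order asked, and still so for the second after the job is handed in, with the robot touching nothing.
It also fails if it takes over 64 s, if anything falls off the work surface, if the arm or the gripper's body presses on something with over 40 N, if the wrist force passes 120 N, or if a joint passes its speed limit or range.

ROBOT

A 6-joint arm with a two-finger parallel gripper is mounted at the origin on the work surface. World frame = base frame: x ahead of the robot, y to its left, z up, the work surface at z = 0. Lengths are in m, angles in rad, forces in N, time in s.
With the tool pointing down it reaches from about 0.275 to 0.775 m from the base axis. Payload 14.6 kg.
Tool frame: the origin (TCP) lies midway between the tips of the shut fingers; the grasp point (between the pads) lies 19 mm behind it; z points along the fingers, y is the line along which they close (so a half turn about z gives the same grasp; the last joint's range is limited). The gripper opens to 85 mm and grips with 20 to 120 N. Pads are 22 mm wide; open, the fingers measure 114 mm over their backs; the gripper's body (76 mm by 85 mm) begins 54 mm behind the grasp point. The pads swing forward as they close: fully open they stand 13 mm farther back than shut.
Start: joints at [-1.326, 0.263, -0.048, 1.259, 0, 1.415], TCP at [0.204, -0.484, 0.231] pointing down, gripper open.
Joint ranges: [-2.65, 2.65], [-0.89, 1.7], [-1.18, 1.37], [-2.13, 2.11], [-1.35, 1.29], [-3.14, 3.14]. Speed limits (rad/s): [1.89, 1.89, 2.57, 2.79, 3.14, 3.14].

INTERFACE

Orientations are given as a unit quaternion [w, x, y, z].
In Python, from workcell import sensors, cams, ctrl gives the robot as it stands.
- The arm moves only by the tool servo_tool, never from a script. Its argument "plan" is a list of rows, each a list of 7 numbers: the shift along the tool's x, y, z in units of 50 mm (1.0 is 50 mm), then the turn, a rotation vector about the tool's x, y, z in units of 10 degrees (1.0 is 10 degrees), then the opening, from -1 (shut) to 1 (fully open). In form: [[dx, dy, dz, ax, ay, az, gripper], ...]. A call has 1 to 5 rows; each row is the pose to reach, as a shift and turn from the pose commanded when the call began, along the tool's axes at that moment; what a row does not reach only later rows make up. A row lasts 1/8 s, in which the tool goes at most 62.5 mm and 10.7 degrees, less where a joint would pass 70% of its speed; a pose out of reach is approached as far as the arm can. A call with a gripper value outside its range is refused whole. The fingers move at their own pace and stop on an object; "newtons" is the grip in N (left out, the last holds). Time passes only in rows, so rows that repeat a pose let the fingers close. It gives the time, the measured TCP pose, the force, the opening and the grip force at its end, in the units of the state.
- sensors.get_obs(): the state, without advancing time (a new reading comes with each control period).
- cams.capture(name): name is "scene" or "side" or "wrist"; returns a dict with "pixels" (420x560x3 uint8, red, green, blue), "fx", "fy", "cx", "cy" (pixels), "T" (4x4, takes a point from camera to world coordinates); the wrist camera has in their place "tool_from_camera" (4x4, takes a point from camera to tool coordinates, whose origin is the TCP and whose axes are the flange's). Camera axes: x right, y up, looking along -z (the intrinsics and any distortion apply to the point x, -y, -z); pixel columns grow to the right and rows downward; lengths in m; the calibration is good to about 2 mm. A picture is of the moment at which its call begins: read the wrist's pose just before it. There is no depth.
- ctrl.job_done(): hands the job in; it is judged then, once.
The state is a dict: "t": time; "qpos": joint angles; "joint_vel": joint speeds; "effort": joint torques, N m; "eef_pos": TCP position; "eef_rot": TCP orientation; "ft_force": force on the tool from outside, world axes, zero at the start; "wrist_torque": the same for the moment, N m; "width": finger opening in m; "grasp_force": force on a finger pad.
Only numpy, scipy, OpenCV 4.12 (cv2) and the standard library are available. Lean on these libraries where they do the work, as an engineer would, in place of code of your own. Each camera call takes 0.05 s, during which the arm holds its last target. There are 200 camera calls.

## Working session

There is one attempt and no reset: what is moved stays moved. The work goes in short steps, Python scripts to look and compute and a tool call to move; the robot and the scene stay as the last step left them, time stands still between calls to the robot, and variables do not carry over. Pictures are saved under pics/ and viewed, at most 10 in all, crops included, and the job is handed in when it is done.

Besides the shell and the picture viewer there is one more tool, called after ">>>" as name(argument=value, ...) on one line, values as JSON. servo_tool: Moves the arm, as the interface text tells. Its arguments: {"type":"object","properties":{"plan":{"type":"array","items":{"type":"array","items":{"type":"number"}}},"newtons":{"type":"number"}},"required":["plan"]}

```bash
mkdir -p pics; ls
cat > h.py <<'E'
import numpy as np,cv2
from workcell import sensors,cams,ctrl
def cap(n,f):
    c=cams.capture(n); cv2.imwrite('pics/'+f,np.ascontiguousarray(c['pixels'][:,:,::-1]))
    np.save('pics/'+f[:-4]+'.npy',{k:v for k,v in c.items()},allow_pickle=True); return c
def ray(c,u,v,z,T=None):
    T=np.array(c['T']) if T is None else T
    d=T[:3,:3]@np.array([(u-c['cx'])/c['fx'],-(v-c['cy'])/c['fy'],-1]); o=T[:3,3]
    return o+d*(z-o[2])/d[2]
E
python3 - <<'E'
from h import *
for n in('scene','side'):
    c=cap(n,n+'0.png'); print(n,{k:v for k,v in c.items() if k!='pixels'})
a=cv2.imread('pics/scene0.png')
print(sensors.get_obs())
E
```

```text
pics
scene {'fx': 411.12484800483253, 'fy': 411.12484800483253, 'cx': 277.84190984145323, 'cy': 207.81501396082012, 'T': array([[-0.54546435, -0.60690886,  0.57804003,  1.11162171],
       [ 0.83804789, -0.38505326,  0.38653554,  0.40439431],
       [-0.01201564,  0.69526658,  0.71865152,  0.84017907],
       [ 0.        ,  0.        ,  0.        ,  1.        ]])}
side {'fx': 447.15187783309733, 'fy': 447.15187783309733, 'cx': 279.4682037412278, 'cy': 204.9995321278487, 'T': array([[-0.78328352,  0.46123192, -0.41681176, -0.05542465],
       [-0.62148235, -0.59720715,  0.50705356,  0.64042452],
       [-0.01505367,  0.65620785,  0.75443002,  1.06751673],
       [ 0.        ,  0.        ,  0.        ,  1.        ]])}
{'t': 0.1, 'qpos': array([-1.32631418e+00,  2.63511853e-01, -4.88673287e-02,  1.25939829e+00,
        1.32062340e-05,  1.41550784e+00]), 'joint_vel': array([ 2.06458128e-04, -1.74300904e-03,  2.27338401e-03,  5.26939373e-05,
       -1.82542448e-04,  5.78642138e-04]), 'effort': array([ 3.01988905e-03, -6.38578248e+01,  3.85060823e+01,  1.00808381e-02,
       -1.30219155e-04, -1.31121217e-05]), 'eef_pos': array([ 0.20427897, -0.48336554,  0.23085638]), 'eef_rot': array([-4.90379449e-04,  9.80089238e-01,  1.98556904e-01, -1.52741913e-05]), 'ft_force': array([-0.12677294, -0.86523908,  0.61906831]), 'wrist_torque': array([0.00151008, 0.02767657, 0.00829664]), 'grasp_force': 0.0, 'width': 0.08569821160940701}
```

View pics/scene0.png

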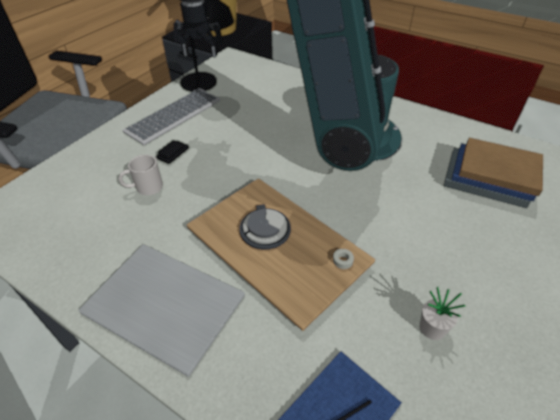

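View pics/side0.png

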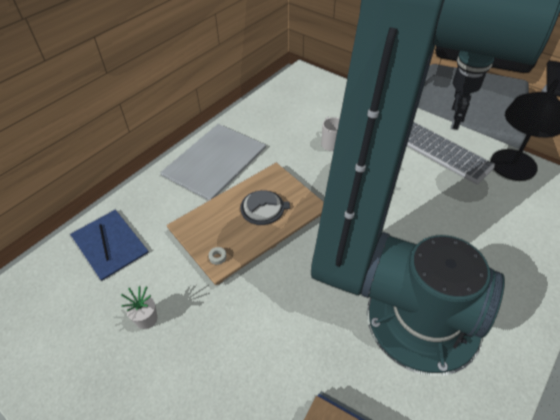

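The scene view shows the port near (265,228) with its ear near (261,208). In the side view the port is near (263,206) with its ear near (288,206). I'll enlarge both and locate the port.

Run:
```python
from h import *
ims=[]
for n,(u,v),e in(('scene',(265,228),(261,208)),('side',(263,206),(288,206))):
    c=np.load(f'pics/{n}0.npy',allow_pickle=True).item()
    a=cv2.imread(f'pics/{n}0.png')[v-32:v+32,u-32:u+32]; ims.append(cv2.resize(a,(390,390),interpolation=cv2.INTER_CUBIC))
    p=ray(c,u,v,.055);q=ray(c,*e,.048);print(n,p,q,np.degrees(np.arctan2(*(q-p)[1::-1])))
    t=(344,259) if n=='scene' else (217,256)
    print('tape',ray(c,*t,.055))
cv2.imwrite('pics/crop0.png',np.hstack(ims))
```

```text
scene [ 0.55728336 -0.00656383  0.055     ] [ 0.49922009 -0.05945724  0.048     ] -137.66767788908209
tape [0.5374297  0.20620103 0.055     ]
side [ 0.54058566 -0.00679353  0.055     ] [ 0.48499499 -0.05738949  0.048     ] -137.69303787312666
tape [0.52433451 0.20940985 0.055     ]
```

View pics/crop0.png

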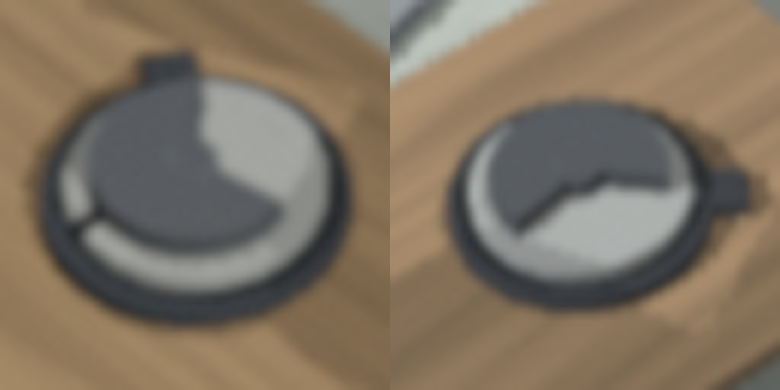

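The cover's notch shows at crop (85,227), about (247,233) in the scene image. The well opens the other way. I'll move the wrist camera closer.

>>> servo_tool(plan=[[9,-5.8,-1,0,0,0,-1],[9,-5.8,-1,0,0,0,-1],[9,-5.8,-1,0,0,0,-1],[9,-5.8,-1,0,0,0,-1],[9,-5.8,-1,0,0,0,-1]], newtons=30)

```text
t: 0.72
eef_pos: [0.3803, -0.2247, 0.2605]
eef_rot: [-0.0, 0.98, 0.198, 0.0]
ft_force: [0.6, -0.7, -0.3]
width: -0.0003
grasp_force: 0.0
```

```bash
cat >> h.py <<'E'
from scipy.spatial.transform import Rotation as Ro
def tool():
    o=sensors.get_obs(); q=np.array(o['eef_rot']); T=np.eye(4)
    T[:3,:3]=Ro.from_quat(q[[1,2,3,0]]).as_matrix(); T[:3,3]=o['eef_pos']; return T,o
def to(p):  # units to reach world p
    T,o=tool(); return np.round(T[:3,:3].T@(np.array(p)-T[:3,3])/.05,2)
def yaw(): # of tool x
    T,o=tool(); return np.degrees(np.arctan2(T[1,0],T[0,0]))
E
python3 - <<'E'
from h import *
T,o=tool();print(o['t'],o['eef_pos'],o['width'],to([.504,-.044,.28]),yaw())
E
```

```text
0.725 [ 0.38032553 -0.22471121  0.26046484] -0.0002643005030119144 [ 3.68 -2.37 -0.39] 22.886198720012747
```

>>> servo_tool(plan=[[3.7,-2.4,-0.4,0,0,0,-1],[3.7,-2.4,-0.4,0,0,0,-1],[3.7,-2.4,-0.4,0,0,0,-1],[3.7,-2.4,-0.4,0,0,0,-1],[3.7,-2.4,-0.4,0,0,0,-1]])

```text
t: 1.35
eef_pos: [0.5042, -0.0422, 0.2799]
eef_rot: [-0.0, 0.98, 0.2, -0.0]
ft_force: [-0.2, -0.9, 0.4]
width: 0.0002
grasp_force: 0.0
```

Run:
```python
from h import *
T,o=tool();c=cap('wrist','w1.png');np.save('pics/w1T.npy',T)
print(o['t'],o['eef_pos'],o['ft_force'],yaw(),c['tool_from_camera'],c['fx'],c['cx'],c['cy'], {k for k in c})
W=T@np.array(c['tool_from_camera']);print(W)
```

```text
1.35 [ 0.5041599  -0.04217822  0.27993977] [-0.2422609  -0.85728516  0.42737972] 23.02078983310596 [[-4.63613305e-05  9.51058496e-01  3.09010899e-01  7.93438079e-02]
 [ 9.99999666e-01  2.96335461e-04 -7.62015332e-04 -5.20528929e-04]
 [-8.16292042e-04  3.09010761e-01 -9.51058191e-01 -1.42653525e-01]
 [ 0.00000000e+00  0.00000000e+00  0.00000000e+00  1.00000000e+00]] 299.3603029683577 282.54183884764905 205.21426643081978 {'fx', 'fy', 'cx', 'pixels', 'cy', 'tool_from_camera'}
[[ 3.92213643e-01  8.74778208e-01  2.84484700e-01  5.77021301e-01]
 [-9.19874105e-01  3.72885198e-01  1.21606989e-01 -1.06221175e-02]
 [ 2.99010083e-04 -3.09386029e-01  9.50936483e-01  4.22562233e-01]
 [ 0.00000000e+00  0.00000000e+00  0.00000000e+00  1.00000000e+00]]
```

View pics/w1.png

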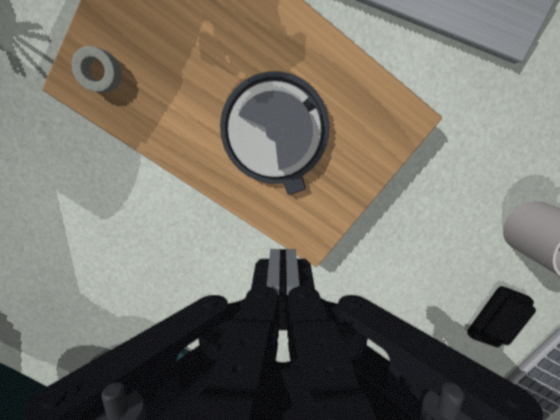

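Wrist view: port centre is about (275,129), ear (294,186), notch (311,104), tape (96,68). The well is lower-left of centre. I'll measure these properly.

```bash
cat >> h.py <<'E'
from scipy.optimize import least_squares
def measure(c,T,zc=.056,guess=(.55,-.007),verb=1):
    W=T@np.array(c['tool_from_camera']); g=cv2.GaussianBlur(cv2.cvtColor(c['pixels'],cv2.COLOR_RGB2GRAY),(3,3),0).astype(np.float32)
    def proj(P):
        q=(np.asarray(P)-W[:3,3])@W[:3,:3]; return c['cx']+c['fx']*q[...,0]/-q[...,2], c['cy']-c['fy']*q[...,1]/-q[...,2]
    def samp(ctr,r,th,z):
        P=np.stack([ctr[0]+r*np.cos(th),ctr[1]+r*np.sin(th),z+0*th+0*r],-1); u,v=proj(P)
        return cv2.remap(g,u.astype(np.float32),v.astype(np.float32),cv2.INTER_LINEAR)
    ctr=np.array(guess); th=np.radians(np.arange(0,360,1.)); r=np.arange(.056,.082,.0005)
    for _ in range(5):  # outer collar edge
        R,A=np.meshgrid(r,th); G=samp(ctr,R,A,.048); k=np.argmax(np.diff(cv2.GaussianBlur(G,(5,1),0),axis=1),1); rr=r[k]
        x,y=ctr[0]+rr*np.cos(th),ctr[1]+rr*np.sin(th)
        s=least_squares(lambda p:np.hypot(x-p[0],y-p[1])-p[2],[*ctr,.067],loss='soft_l1',f_scale=.001).x; ctr=s[:2]
    e=np.array([samp(ctr,np.full_like(th,q),th,.048) for q in(.072,.075,.078,.081)]).mean(0)
    f=np.array([samp(ctr,np.full_like(th,q),th,zc) for q in(.0475,.049,.0505)]).mean(0)
    w=np.array([samp(ctr,np.full_like(th,q),th,zc+.012) for q in(.025,.03,.036)]).mean(0)
    if verb: print('ctr',s); print('ear',e[::6].astype(int)); print('flange',f[::4].astype(int)); print('crown',w[::6].astype(int))
    return ctr,th,e,f
def dip(th,a,lo): # weighted centre of the dark dip
    k=np.argmin(cv2.GaussianBlur(np.tile(a,3)[None],(11,1),0)[0][360:720]); d=(np.degrees(th)-k+180)%360-180
    m=abs(d)<20; wt=np.clip(lo-a,0,None)*m; return (k+(d*wt).sum()/wt.sum())%360
E
python3 - <<'E'
from h import *
c=np.load('pics/w1.npy',allow_pickle=True).item();T=np.load('pics/w1T.npy')
ctr,th,e,f=measure(c,T)
W=T@np.array(c['tool_from_camera'])
for n,p,z in(('ear',(294,186),.048),('notch',(311,104),.056),('tape',(96,68),.05),('c',(275,129),.048)):
    q=ray(c,*p,z,W);print(n,q,np.degrees(np.arctan2(*(q[:2]-ctr)[::-1])),np.hypot(*(q[:2]-ctr)))
print(dip(th,e,90),dip(th,f,110))
E
```

```text
ctr [ 0.54916659 -0.01293615  0.06694054]
ear [[133]
 [123]
 [114]
 [115]
 [113]
 [110]
 [116]
 [114]
 [112]
 [128]
 [118]
 [129]
 [131]
 [129]
 [126]
 [125]
 [127]
 [138]
 [143]
 [131]
 [141]
 [142]
 [142]
 [139]
 [137]
 [136]
 [136]
 [136]
 [134]
 [135]
 [137]
 [140]
 [142]
 [140]
 [132]
 [125]
 [ 64]
 [ 63]
 [ 62]
 [ 83]
 [104]
 [ 95]
 [ 91]
 [ 98]
 [114]
 [116]
 [113]
 [121]
 [122]
 [131]
 [134]
 [132]
 [132]
 [134]
 [134]
 [133]
 [132]
 [131]
 [131]
 [132]]
flange [[167]
 [164]
 [161]
 [155]
 [155]
 [152]
 [149]
 [145]
 [144]
 [143]
 [142]
 [142]
 [141]
 [140]
 [143]
 [144]
 [142]
 [147]
 [144]
 [146]
 [148]
 [148]
 [159]
 [173]
 [176]
 [175]
 [175]
 [176]
 [175]
 [176]
 [176]
 [176]
 [176]
 [176]
 [176]
 [176]
 [176]
 [176]
 [176]
 [177]
 [177]
 [178]
 [177]
 [178]
 [178]
 [177]
 [178]
 [178]
 [178]
 [178]
 [178]
 [178]
 [172]
 [154]
 [123]
 [119]
 [120]
 [120]
 [120]
 [120]
 [120]
 [120]
 [120]
 [121]
 [120]
 [120]
 [120]
 [119]
 [120]
 [119]
 [120]
 [120]
 [120]
 [119]
 [122]
 [128]
 [140]
 [148]
 [155]
 [160]
 [165]
 [ 64]
 [ 34]
 [ 41]
 [ 48]
 [145]
 [171]
 [167]
 [168]
 [1
[... 417 characters left out ...]
 [ 90]
 [ 90]]
ear [ 0.49471284 -0.06189276  0.048     ] -138.04289749003595 0.07322540468663737
notch [ 0.59388697 -0.03943974  0.056     ] -30.653153710683547 0.051984158205426886
tape [0.53341387 0.20158228 0.05      ] 94.19985955506662 0.21509603722149281
c [ 0.55095621 -0.01189505  0.048     ] 30.18836017103625 0.0020704196918629046Traceback (most recent call last):
  File "<stdin>", line 7, in <module>
  File "h.py", line 37, in dip
    k=np.argmin(cv2.GaussianBlur(np.tile(a,3)[None],(11,1),0)[0][360:720]); d=(np.degrees(th)-k+180)%360-180
    return _wrapfunc(a, 'argmin', axis=axis, out=out, **kwds)
    return bound(*args, **kwds)
ValueError: attempt to get argmin of an empty sequence
```

```bash
sed -i 's/cv2.INTER_LINEAR)$/cv2.INTER_LINEAR).reshape(np.shape(r))/; s/(.072,.075,.078,.081)/(.079,.081,.082)/' h.py
cat >> h.py <<'E'
C=np.array([.54917,-.01294])
def goal(phi,z,yawd,r=.036): # plan numbers to reach tip at angle phi about port
    a=np.radians(phi); d=to([C[0]+r*np.cos(a),C[1]+r*np.sin(a),z]); return [*d,'turn',round(-((yawd-yaw()+180)%360-180)/10,2)]
E
python3 - <<'E'
from h import *
c=np.load('pics/w1.npy',allow_pickle=True).item();T=np.load('pics/w1T.npy')
ctr,th,e,f=measure(c,T,verb=0)
print(ctr,dip(th,e,80),dip(th,f,110),e[210:240].astype(int))
print(goal(150,.12,160),tool()[1]['qpos'])
E
```

```text
[ 0.54916659 -0.01293615] 223.71129652123372 330.4649014913313 [132 129 124 110  91  76  69  65  64  64  65  66  66  66  66  66  65  65
  64  63  61  66  76  85  92 101 113 117 118 120]
[np.float64(0.65), np.float64(-0.78), np.float64(3.2), 'turn', np.float64(-13.7)] [-2.47085936e-01  2.19515325e-01  2.31535711e-02  1.37522570e+00
 -1.15070161e-04  2.49271832e+00]
```

>>> servo_tool(plan=[[0.65,-0.8,2.4,0,0,-1,-1],[0.65,-0.8,2.4,0,0,-2,-1],[0.65,-0.8,2.4,0,0,-3,-1],[0.65,-0.8,2.4,0,0,-4,-1],[0.65,-0.8,2.4,0,0,-5,-1]])

```text
t: 2.02
eef_pos: [0.5171, 0.0045, 0.1601]
eef_rot: [-0.0, 0.803, 0.596, -0.0]
ft_force: [1.0, -0.8, 0.4]
width: 0.0002
grasp_force: 0.0
```

>>> servo_tool(plan=[[0,0,0,0,0,-1,-1],[0,0,0,0,0,-2,-1],[0,0,0,0,0,-3,-1],[0,0,0,0,0,-4,-1],[0,0,0,0,0,-5,-1]])

```text
t: 2.65
eef_pos: [0.5171, 0.0043, 0.1602]
eef_rot: [-0.0, 0.476, 0.879, -0.0]
ft_force: [1.0, -0.3, -0.3]
width: -0.0002
grasp_force: 0.0
```

>>> servo_tool(plan=[[0,0,0,0,0,-1,-1],[0,0,0,0,0,-2,-1],[0,0,0,0,0,-3,-1],[0,0,0,0,0,-3.7,-1],[0,0,0,0,0,-3.7,-1]])

```text
t: 3.28
eef_pos: [0.5172, 0.0045, 0.1603]
eef_rot: [-0.0, 0.176, 0.984, -0.0]
ft_force: [-0.7, 0.7, -0.0]
width: -0.0003
grasp_force: 0.0
```

Run:
```python
from h import *
T,o=tool();print(o['t'],o['eef_pos'],o['qpos'],o['ft_force'],yaw())
print(goal(150,.06,160))
c=cap('wrist','w2.png');np.save('pics/w2T.npy',T)
```

```text
3.275 [0.51723148 0.00451918 0.16025683] [-1.48810199e-01  2.82912332e-01 -2.17593451e-01  1.07067816e+00
 -1.58344338e-04  2.04028660e-01] [-0.66198005  0.69263863 -0.03308694] 159.7838219583441
[np.float64(-0.01), np.float64(0.02), np.float64(2.01), 'turn', np.float64(-0.02)]
```

View pics/w2.png

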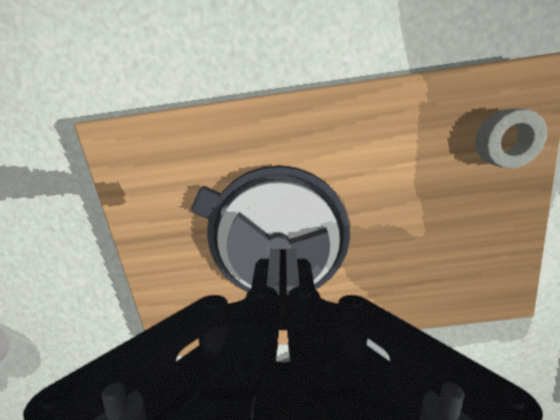

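The wrist view shows the fingertips at about (283,255). They are over the well, whose hub is at (278,240), and the ear is at (207,202). Centre check, then descend.

>>> servo_tool(plan=[[0,0,0.7,0,0,0,-1],[0,0,1.4,0,0,0,-1],[0,0,1.8,0,0,0,-1],[0,0,2.0,0,0,0,-1],[0,0,2.0,0,0,0,-1]])

```text
t: 3.95
eef_pos: [0.5175, 0.0053, 0.0602]
eef_rot: [-0.0, 0.175, 0.985, -0.0]
ft_force: [-0.6, 0.8, 0.1]
width: 0.0
grasp_force: 0.0
```

Run:
```python
from h import *
c=np.load('pics/w2.npy',allow_pickle=True).item();T=np.load('pics/w2T.npy')
ctr,th,e,f=measure(c,T,verb=0,guess=C); print(ctr,dip(th,e,80),e[205:245].astype(int))
for p in range(142,109,-8): print(p,goal(p,.060,p+10))
print(tool()[1]['ft_force'])
```

```text
[ 0.54772315 -0.01083317] 349.0012239437893 [159 156 153 152 152 153 152 136  98  69  66  68  68  68  68  68  69  68
  68  67  68  67  66  65  66  66  70  83 111 129 131 130 139 141 134 134
 140 141 131 125]
142 [np.float64(-0.03), np.float64(0.1), np.float64(0.0), 'turn', np.float64(0.78)]
134 [np.float64(-0.07), np.float64(0.19), np.float64(0.0), 'turn', np.float64(1.58)]
126 [np.float64(-0.12), np.float64(0.28), np.float64(0.0), 'turn', np.float64(2.38)]
118 [np.float64(-0.18), np.float64(0.36), np.float64(0.0), 'turn', np.float64(3.18)]
110 [np.float64(-0.26), np.float64(0.43), np.float64(0.0), 'turn', np.float64(3.98)]
[-0.56578111  0.8179217   0.09896172]
```

>>> servo_tool(plan=[[-0.03,0.1,0,0,0,0.8,-1],[-0.07,0.19,0,0,0,1.6,-1],[-0.12,0.28,0,0,0,2.4,-1],[-0.18,0.36,0,0,0,3.2,-1],[-0.26,0.43,0,0,0,4,-1]])

```text
t: 4.58
eef_pos: [0.5378, 0.0212, 0.0614]
eef_rot: [0.001, 0.503, 0.864, 0.0]
ft_force: [-4.7, -0.7, 0.1]
width: -0.0003
grasp_force: 2.2
```

```bash
sed -i 's/^C=.*/C=np.array([.5484,-.0119])/' h.py
python3 - <<'E'
from h import *
T,o=tool();print(o['ft_force'],o['wrist_torque'],o['eef_pos'])
c=cap('wrist','w3.png');np.save('pics/w3T.npy',T)
ctr,th,e,f=measure(c,T,verb=0,guess=C);print(ctr,dip(th,f,100),f[::4].astype(int))
for p in range(100,59,-8): print(p,goal(p,.060,p+10))
E
```

```text
[-4.66904264 -0.73970198  0.06708467] [-0.06246412  0.85647558 -0.02074808] [0.53778206 0.02118773 0.06138763]
[ 0.54821874 -0.01289152] 315.90133800656145 [ 26  23  20  20  20  18  18  26  27  25  27 103 168 171 171 169 170 171
 171 171 172 172 173 174 174 174 179 175 174 174 174 174 174 175 207 208
 209 208 208 208 208 207 207 207 207 206 207 206 203 153 137  98  27  27
  27  26  29  38  34  51  19  19  24  26  23  27  27  26  27  25  27  27
  26  29  26  25  20  18  17  15  16  16  26  27  27  27  26  27  26  27]
100 [np.float64(-0.0), np.float64(0.09), np.float64(0.03), 'turn', np.float64(0.92)]
92 [np.float64(-0.04), np.float64(0.19), np.float64(0.03), 'turn', np.float64(1.72)]
84 [np.float64(-0.09), np.float64(0.27), np.float64(0.03), 'turn', np.float64(2.52)]
76 [np.float64(-0.16), np.float64(0.35), np.float64(0.03), 'turn', np.float64(3.32)]
68 [np.float64(-0.23), np.float64(0.42), np.float64(0.03), 'turn', np.float64(4.12)]
60 [np.float64(-0.31), np.float64(0.47), np.float64(0.03), 'turn', np.float64(4.92)]
```

View pics/w3.png

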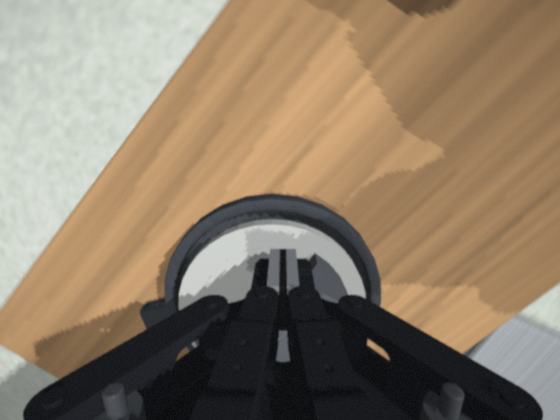

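Fingertips at about (285,265) are in the well against the crown's wall (about 4.7 N), so contact is made. I'll continue the orbit.

>>> servo_tool(plan=[[0,0.09,0.03,0,0,0.9,-1],[-0.04,0.19,0.03,0,0,1.7,-1],[-0.09,0.27,0.03,0,0,2.5,-1],[-0.16,0.35,0.03,0,0,3.3,-1],[-0.23,0.42,0.03,0,0,4.1,-1]])

```text
t: 5.25
eef_pos: [0.5604, 0.0224, 0.0596]
eef_rot: [-0.001, 0.773, 0.635, 0.0]
ft_force: [-6.1, 6.8, 4.5]
width: -0.0003
grasp_force: 5.1
```

Run:
```python
from h import *
T,o=tool();print(o['ft_force'],o['eef_pos'],np.degrees(np.arctan2(*(o['eef_pos'][:2]-C)[::-1])))
for p in range(60,25,-8): print(p,goal(p,.060,p+10))
```

```text
[-6.13711345  6.81728769  4.46886023] [0.56044946 0.0224351  0.05956066] 70.66214468066663
60 [np.float64(-0.04), np.float64(0.13), np.float64(-0.01), 'turn', np.float64(0.88)]
52 [np.float64(-0.08), np.float64(0.22), np.float64(-0.01), 'turn', np.float64(1.68)]
44 [np.float64(-0.13), np.float64(0.31), np.float64(-0.01), 'turn', np.float64(2.48)]
36 [np.float64(-0.19), np.float64(0.39), np.float64(-0.01), 'turn', np.float64(3.28)]
28 [np.float64(-0.27), np.float64(0.46), np.float64(-0.01), 'turn', np.float64(4.08)]
```

>>> servo_tool(plan=[[-0.04,0.13,-0.04,0,0,0.9,-1],[-0.08,0.22,-0.04,0,0,1.7,-1],[-0.13,0.31,-0.04,0,0,2.5,-1],[-0.19,0.39,-0.04,0,0,3.3,-1],[-0.24,0.43,-0.04,0,0,3.8,-1]])

```text
t: 5.88
eef_pos: [0.5796, 0.0063, 0.0612]
eef_rot: [-0.001, 0.937, 0.349, -0.0]
ft_force: [-2.4, 6.1, -1.6]
width: -0.0
grasp_force: 3.3
```

Run:
```python
from h import *
T,o=tool();print(o['ft_force'],o['eef_pos'],np.degrees(np.arctan2(*(o['eef_pos'][:2]-C)[::-1])))
for p in (28,24,20): print(p,goal(p,.060,p+10))
a=cap('scene','s4.png');b=cap('side','d4.png')
ims=[cv2.resize(x['pixels'][v-32:v+32,u-32:u+32,::-1],(390,390),interpolation=cv2.INTER_CUBIC) for x,u,v in((a,265,228),(b,263,206))]
cv2.imwrite('pics/crop4.png',np.hstack(ims))
```

```text
[-2.360303    6.11757227 -1.58412427] [0.5795705  0.00634327 0.06121127] 30.33931114090877
28 [np.float64(-0.01), np.float64(0.03), np.float64(0.02), 'turn', np.float64(0.28)]
24 [np.float64(-0.02), np.float64(0.08), np.float64(0.02), 'turn', np.float64(0.68)]
20 [np.float64(-0.04), np.float64(0.12), np.float64(0.02), 'turn', np.float64(1.08)]
```

View pics/crop4.png

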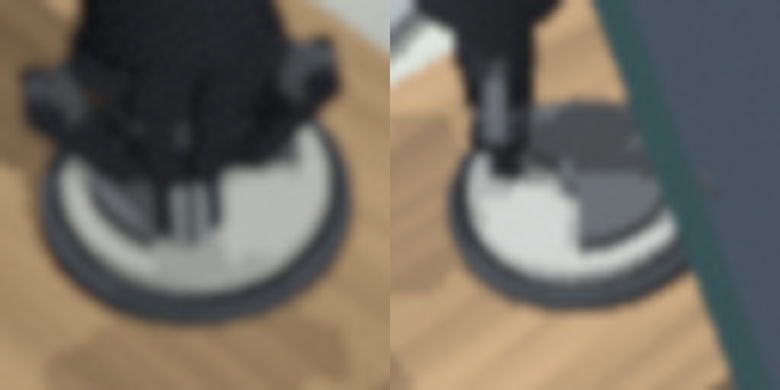

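The cover has turned with the finger (about (190,220) in the left crop, against the crown's wall). I'll rise and step back to measure the notch against the ear.

>>> servo_tool(plan=[[0,-0.06,-0.6,0,0,0,-1],[0,-0.06,-1.5,0,0,0,-1],[-0.8,0,-2.5,0,0,0,-1],[-1.8,0,-3,0,0,0,-1],[-1.8,0,-3,0,0,0,-1]])

```text
t: 6.6
eef_pos: [0.5113, -0.0549, 0.2139]
eef_rot: [0.002, 0.937, 0.349, 0.002]
ft_force: [1.0, -0.4, 0.0]
width: -0.0
grasp_force: 0.0
```

Run:
```python
from h import *
T,o=tool();print(o['eef_pos'],o['joint_vel'].round(3))
c=cap('wrist','w5.png');np.save('pics/w5T.npy',T)
ctr,th,e,f=measure(c,T,verb=0,guess=C);print(ctr,dip(th,e,85),dip(th,f,80),'\n',e[205:245].astype(int),'\n',f[::4].astype(int))
```

```text
[ 0.511321   -0.05488537  0.21390513] [ 0.041  0.061 -0.005 -0.039  0.013  0.045]
[ 0.54931248 -0.01220561] 223.69201280820724 248.87082926106822 
 [144 143 142 140 137 134 131 128 116  94  77  69  65  64  65  66  67  67
  67  67  66  65  65  65  64  62  64  76  87  93 103 117 124 125 128 135
 138 134 129 131] 
 [147 147 147 148 149 149 149 149 149 149 149 149 149 148 149 150 156 148
 148 149 148 160 176 177 177 176 176 177 177 177 175 176 170 160 162 160
 159 162 162 161 165 166 164 166 168 164 158 143 128 120 121 119 119 120
 120 120 120 121 120 121  96  45  46  44  60 119 120 121 121 120 120 120
 119 119 122 126 134 143 149 160 175 174 175 175 175 164 147 147 148 147]
```

View pics/w5.png

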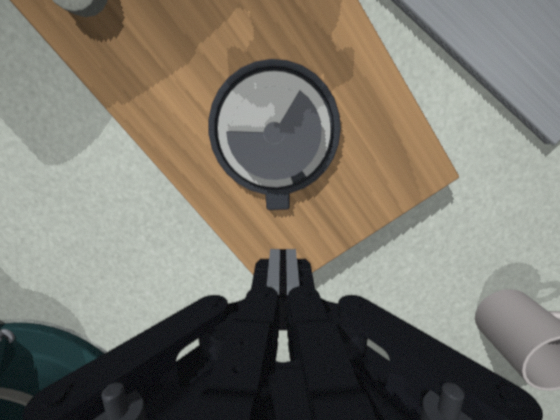

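Now the notch is at (298,178), a yaw of about 248.8°, and the ear is at (278,201), about 223.3°. So about 25.5° of clockwise turn remains. Finger contact was at φ≈30.3, so the target is about 4.8. Going back in.

Run:
```python
from h import *
print(yaw(),goal(36,.10,42),goal(36,.061,42))
```

```text
40.91034517357219 [np.float64(1.82), np.float64(-0.1), np.float64(2.25), 'turn', np.float64(-0.11)] [np.float64(1.81), np.float64(-0.11), np.float64(3.03), 'turn', np.float64(-0.11)]
```

>>> servo_tool(plan=[[1,-0.1,0.4,0,0,0,-1],[1.8,-0.1,1.2,0,0,0,-1],[1.8,-0.1,2.2,0,0,0,-1],[1.8,-0.1,2.8,0,0,0,-1],[1.8,-0.1,3.02,0,0,0,-1]])

```text
t: 7.28
eef_pos: [0.5761, 0.0104, 0.0578]
eef_rot: [-0.001, 0.937, 0.35, -0.001]
ft_force: [-0.4, -0.1, 0.2]
width: -0.0002
grasp_force: 0.0
```

Run:
```python
from h import *
T,o=tool();print(o['ft_force'],o['eef_pos'],yaw())
for p in (30,24,18,12,6): print(p,goal(p,.0605,p+10))
```

```text
[-0.37997849 -0.09478135  0.19311711] [0.57613806 0.01036015 0.05781104] 41.01105113641551
30 [np.float64(-0.0), np.float64(0.11), np.float64(-0.05), 'turn', np.float64(0.1)]
24 [np.float64(-0.02), np.float64(0.18), np.float64(-0.05), 'turn', np.float64(0.7)]
18 [np.float64(-0.05), np.float64(0.25), np.float64(-0.05), 'turn', np.float64(1.3)]
12 [np.float64(-0.08), np.float64(0.32), np.float64(-0.05), 'turn', np.float64(1.9)]
6 [np.float64(-0.12), np.float64(0.38), np.float64(-0.05), 'turn', np.float64(2.5)]
```

>>> servo_tool(plan=[[0,0.11,-0.04,0,0,0.1,-1],[-0.02,0.18,-0.04,0,0,0.7,-1],[-0.05,0.25,-0.04,0,0,1.3,-1],[-0.08,0.32,-0.04,0,0,1.9,-1],[-0.12,0.38,-0.04,0,0,2.5,-1]])

```text
t: 7.9
eef_pos: [0.5857, -0.0086, 0.0634]
eef_rot: [-0.0, 0.991, 0.137, 0.001]
ft_force: [1.1, 3.4, -1.6]
width: 0.0
grasp_force: 1.9
```

Run:
```python
from h import *
T,o=tool();print(o['ft_force'],o['eef_pos'],np.degrees(np.arctan2(*(o['eef_pos'][:2]-C)[::-1])),yaw(),o['qpos'][5])
for p in (6,5,4): print(p,goal(p,.0605,p+10))
```

```text
[ 1.12706408  3.36992483 -1.63285398] [ 0.58570002 -0.00860496  0.06335217] 5.048331839187789 15.695130293167443 2.713325377760552
6 [np.float64(-0.03), np.float64(-0.02), np.float64(0.06), 'turn', np.float64(-0.03)]
5 [np.float64(-0.03), np.float64(-0.0), np.float64(0.06), 'turn', np.float64(0.07)]
4 [np.float64(-0.03), np.float64(0.01), np.float64(0.06), 'turn', np.float64(0.17)]
```

Near target; verify from above.

>>> servo_tool(plan=[[0,-0.06,0,0,0,0,-1],[0,-0.06,-1.2,0,0,0,-1],[-0.8,0,-2.4,0,0,0,-1],[-1.8,0,-3,0,0,0,-1],[-1.8,0,-3,0,0,0,-1]])

```text
t: 8.52
eef_pos: [0.4973, -0.034, 0.2156]
eef_rot: [0.001, 0.99, 0.139, 0.003]
ft_force: [-0.1, -0.4, -0.0]
width: 0.0001
grasp_force: 0.0
```

Run:
```python
from h import *
T,o=tool();print(o['eef_pos'],o['joint_vel'].round(3))
c=cap('wrist','w6.png');np.save('pics/w6T.npy',T)
ctr,th,e,f=measure(c,T,verb=0,guess=C);print(ctr,dip(th,e,85),dip(th,f,80),'\n',e[205:245].astype(int),'\n',f[205:245].astype(int))
print(goal(9,.061,15),goal(6,.061,15))
```

```text
[ 0.49730509 -0.03403567  0.21563522] [-0.014  0.013 -0.021 -0.013  0.009 -0.003]
[ 0.54931429 -0.01241483] 223.62120213117723 229.97466920028018 
 [151 151 149 147 144 141 138 133 118  94  78  71  67  66  67  68  68  68
  67  68  67  68  68  66  66  65  68  79  91  96 106 120 127 125 128 138
 143 140 133 132] 
 [125 125 125 125 125 125 125 126 124 119 108  92  83  82  86  91  95  97
  98  97  94  91  86  78  69  62  67  83 103 118 125 126 127 128 127 127
 127 128 129 128]
[np.float64(1.8), np.float64(-0.06), np.float64(3.07), 'turn', np.float64(0.1)] [np.float64(1.79), np.float64(-0.03), np.float64(3.07), 'turn', np.float64(0.1)]
```

Notch edges at about 215.3°/232.7° (centre 224.0°) with the pin showing in the middle, and the ear at about 223.2°: aligned within 1°. Pressing in the middle of the well.

Run:
```python
from h import *
print(goal(35,.11,15),goal(35,.06,15))
```

```text
[np.float64(1.77), np.float64(-0.38), np.float64(2.09), 'turn', np.float64(0.1)] [np.float64(1.76), np.float64(-0.39), np.float64(3.09), 'turn', np.float64(0.1)]
```

>>> servo_tool(plan=[[1,-0.38,0.6,0,0,0,-1],[1.76,-0.38,1.4,0,0,0,-1],[1.76,-0.38,2.3,0,0,0,-1],[1.76,-0.38,2.9,0,0,0,-1],[1.76,-0.38,3.05,0,0,0,-1]])

```text
t: 9.2
eef_pos: [0.577, 0.0095, 0.0571]
eef_rot: [-0.0, 0.99, 0.139, -0.002]
ft_force: [-0.5, -0.1, 0.7]
width: 0.0
grasp_force: 0.0
```

>>> servo_tool(plan=[[0,0,0.04,0,0,0,-1],[0,0,0.08,0,0,0,-1],[0,0,0.12,0,0,0,-1],[0,0,0.14,0,0,0,-1],[0,0,0.16,0,0,0,-1]])

```text
t: 9.82
eef_pos: [0.5781, 0.0089, 0.0517]
eef_rot: [0.0, 0.99, 0.138, 0.001]
ft_force: [1.8, -0.4, 2.9]
width: 0.0001
grasp_force: 1.5
```

It is going down (0.0517, below the raised flange at 0.056). Continuing.

>>> servo_tool(plan=[[0,0,0.04,0,0,0,-1],[0,0,0.08,0,0,0,-1],[0,0,0.1,0,0,0,-1],[0,0,0.12,0,0,0,-1],[0,0,0.12,0,0,0,-1]])

```text
t: 10.45
eef_pos: [0.578, 0.009, 0.0468]
eef_rot: [0.0, 0.99, 0.138, 0.001]
ft_force: [-4.7, 1.5, 26.4]
width: -0.0001
grasp_force: 13.2
```

Hard stop at 26 N at z≈0.047: home. Retreat and check.

>>> servo_tool(plan=[[0,0,0,0,0,0,-1],[0,0,-0.6,0,0,0,-1],[0,0,-1.6,0,0,0,-1],[-0.8,0,-2.6,0,0,0,-1],[-1.8,0.3,-3.2,0,0,0,-1]])

```text
t: 11.08
eef_pos: [0.4942, -0.0299, 0.2066]
eef_rot: [0.0, 0.99, 0.139, 0.0]
ft_force: [0.2, -1.3, -0.3]
width: 0.0001
grasp_force: 0.0
```

>>> servo_tool(plan=[[0,0,-0.2,0,0,0,-1],[0,0,-0.2,0,0,0,-1]])

```text
t: 11.32
eef_pos: [0.4954, -0.0301, 0.2154]
eef_rot: [0.0, 0.99, 0.138, 0.0]
ft_force: [0.3, 0.0, -0.8]
width: 0.0002
grasp_force: 0.0
```

Run:
```python
from h import *
T,o=tool();print(o['t'],o['eef_pos'],o['ft_force'])
c=cap('wrist','w7.png')
ctr,th,e,f=measure(c,T,zc=.048,verb=0,guess=C);print(ctr,f[205:245].astype(int))
a=cap('scene','s7.png')
ims=[cv2.resize(x['pixels'][v-h:v+h,u-h:u+h,::-1],(390,390),interpolation=cv2.INTER_CUBIC) for x,u,v,h in((a,265,228,32),(c,280,130,80))]
cv2.imwrite('pics/crop7.png',np.hstack(ims))
```

```text
11.325 [ 0.49536168 -0.03006125  0.21537967] [ 0.26566854  0.02407345 -0.82098277]
[ 0.5481892 -0.0154143] [126 125 124 124 124 123 122 117 106  92  84  84  89  93  96  98  99  98
  95  91  85  76  65  55  52  58  75  94 108 114 115 116 115 115 115 114
 114 114 113 113]
```

View pics/crop7.png

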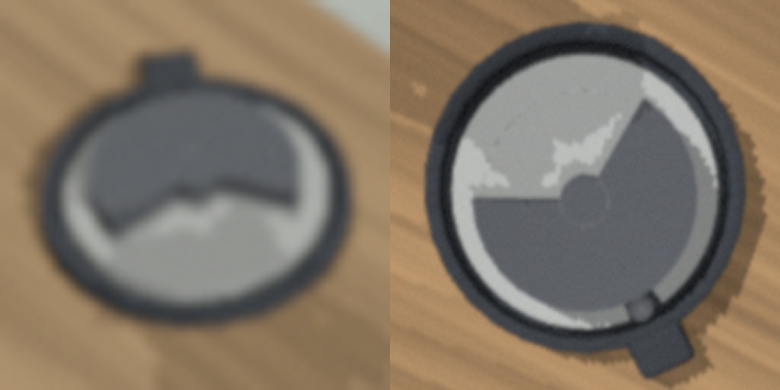

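The crop shows the pin in the notch at (642,307), in line with the ear at (660,347). The flange is flush with the collar and the arm is clear, so I'm handing in.

```bash
python3 -c "
from h import *
print(ctrl.job_done())"
```

```text
the job is handed in; nothing more can be done
None
```

I turned the cover until its notch was over the pin and pressed it home (hard stop at 26 N, pin visible in the notch), then handed the job in with the arm clear.

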